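Crown the pumpkin pyramid

ROBOT

A 6-joint arm with a two-finger parallel gripper is mounted at the origin on the work surface. World frame = base frame: x ahead of the robot, y to its left, z up, the work surface at z = 0. Lengths are in mm, angles in rad, forces in N, time in s.
With the tool pointing down it reaches from about 275 to 750 mm from the base axis. Payload 10.2 kg.
Tool frame: the origin (TCP) lies midway between the tips of the shut fingers; the grasp point (between the pads) lies 19 mm behind it; z points along the fingers, y is the line along which they close (so a half turn about z gives the same grasp; the last joint's range is limited). The gripper opens to 85 mm and grips with 20 to 120 N. Pads are 22 mm wide; open, the fingers measure 114 mm over their backs; the gripper's body (76 mm by 85 mm) begins 54 mm behind the grasp point. The pads swing forward as they close: fully open they stand 13 mm farther back than shut.
Start: joints at [-1.361, 0.313, 1.498, -0, 1.331, -0.223], TCP at [220.181, -476.604, 192.094] pointing down, gripper open.
Joint ranges: [-2.94, 2.94], [-0.97, 2.17], [0.19, 2.56], [-1.23, 4.37], [0.02, 3.11], [-2.88, 2.88]. Speed limits (rad/s): [2.39, 2.39, 3.01, 3.14, 3.14, 3.14].

INTERFACE

Orientations are given as a unit quaternion [w, x, y, z].
In Python, from rig import ctrl, capture, camera_info gives the robot as it stands.
- The arm moves only by the tool apply_moves, never from a script. Its argument "targets" is a list of rows, each a list of 3 entries, a list of its own where there are three numbers: the finger opening in mm, from 0 to 85.4, then the shift along the world's x, y, z in mm, then the turn, a rotation vector about the world's x, y, z in degrees. In form: [[grip, [dx, dy, dz], [rx, ry, rz]], ...]. A call has 1 to 20 rows; each row is the pose to reach, as a shift and turn from the pose commanded when the call began; what a row does not reach only later rows make up. A row lasts 1/10 s, in which the tool goes at most 50 mm and 8.59 degrees, less where a joint would pass 70% of its speed; a pose out of reach is approached as far as the arm can. A call with a gripper value outside its range is refused whole. The fingers move at their own pace and stop on an object; "squeeze" is the grip in N (left out, the last holds). Time passes only in rows, so rows that repeat a pose let the fingers close. It gives the time, the measured TCP pose, the force, the opening and the grip force at its end, in the units of the state.
- ctrl.sense(): the state, without advancing time (a new reading comes with each control period).
- capture(name): name is "side" or "top" or "wrist"; returns (picture, depth): 384x512x3 uint8, blue, green, red; 384x512 float32, mm along the optical axis (not along the pixel's ray), 0 where there is no reading.
- camera_info(name): a dict with "vfov" (degrees; the focal length in pixels is half the picture's height over the tangent of half this angle, whatever the lens; pixels are square), "cx", "cy" (the principal point, pixels), "extrinsics" (4x4, takes a point from camera to world coordinates). Camera axes: x right, y down, z forward; pixel columns grow to the right and rows downward; lengths in mm; the calibration is good to about 2 mm. A picture is of the moment at which its call begins: read the wrist's pose just before it. camera_info takes no time and is no camera call; for the wrist camera it gives the pose at the moment of the call.
- ctrl.finish_job(): hands the job in; it is judged then, once.
The state is a dict: "time_s": time; "joints": joint angles; "dq": joint speeds; "tau": joint torques, N m; "eef_pos": TCP position; "ee_rot": TCP orientation; "force": force on the tool from outside, world axes, zero at the start; "wrist_torque": the same for the moment, N m; "grip_width": opening from 0.0 (shut) to 1.0 (fully open); "grip_force": force on a finger pad.
Only numpy, scipy, OpenCV 4.12 (cv2) and the standard library are available. Lean on these libraries where they do the work, as an engineer would, in place of code of your own. Each camera call takes 0.05 s, during which the arm holds its last target. There are 200 camera calls.

TASK

Finish the autumn centrepiece: take the orange pumpkin from the sloping basket by its stalk and stand it upright in the free place beside the two on the cake stand, then take the cream pumpkin and saddle it, stalk up, in the hollow on top of the three. Set both down gently without dropping or pressing them hard, let go, and leave the goblet, jug and bowl alone.

Things in the scene. Friction and masses are not known exactly. Their poses are not given: they have to be found in the camera images.
- orange: The orange round pumpkin: 80 mm ball, flat 24 mm foot, stiff brown stalk (18 mm diameter, 30 mm long) along its z. Origin: centre of the underside; along z the ball's centre is at 42 mm, its top at 82, stalk end at 112. About 200 g. Starts in either collar of the basket, its stalk leaning some 30 degrees from vertical, ahead and to the right as the robot sees it
- cream: The cream-white round pumpkin: 80 mm ball, flat 24 mm foot, stiff brown stalk (18 mm diameter, 30 mm long) along its z. Origin: centre of the underside; along z the ball's centre is at 42 mm, its top at 82, stalk end at 112. About 200 g. Starts in either collar of the basket, its stalk leaning some 30 degrees from vertical, ahead and to the right as the robot sees it
- base_a: Orange round pumpkin: 80 mm ball, flat 24 mm foot, stiff brown stalk (18 mm diameter, 30 mm long) along its z. Origin: centre of the underside; along z the ball's centre is at 42 mm, its top at 82, stalk end at 112. About 200 g. It stands upright and loose on the cake stand
- base_b: The other loose orange pumpkin standing on the cake stand, same shape and origin as base_a
- stand: White footed cake stand, fixed to the table, 176 mm across and 52 mm high; origin at the centre of its underside on the table, z up. It and the basket may swap sides
- stand_floor (a point): Centre of the cake stand's flat floor, 40 mm above the table. The floor is 158 mm across inside a rim 12 mm higher. Three pumpkins fit on it, their axes about 50 mm from this point, with a few mm of play; one place is free. On three such pumpkins a fourth sits with its underside 60 to 65 mm above the floor
- basket: Fixed wicker wedge, 120 mm deep, 244 wide, 90 high at the back, top sloping 30 degrees down to its front (its -x side, turned ahead and to the right); origin: centre of its underside. Two white collars (72 mm outside, 60 inside diameter, 20 high) on the slope, 55 mm either side in y, hold a pumpkin each
- goblet: Bystander: silver goblet, 68 mm diameter, 135 mm tall, origin at the centre of its underside
- jug: Bystander: white jug, 92 mm diameter plus handle on its +y side, 130 mm tall, origin at the centre of its underside
- bowl: Bystander: red-orange bowl, 90 mm diameter, 45 mm tall, origin at the centre of its underside

How it is judged:
By the outcome, as a careful person would: the job done as asked, in the order asked, and still so for the second after the job is handed in, with the robot touching nothing.
It also fails if it takes over 56 s, if anything falls off the work surface, if the arm or the gripper's body presses on something with over 40 N, if the wrist force passes 120 N, or if a joint passes its speed limit or range.

## Working session

There is one attempt and no reset: what is moved stays moved. The work goes in short steps, Python scripts to look and compute and a tool call to move; the robot and the scene stay as the last step left them, time stands still between calls to the robot, and variables do not carry over. Pictures are saved under pics/ and viewed, at most 10 in all, crops included, and the job is handed in when it is done.

Besides the shell and the picture viewer there is one more tool, called after "Request:" in YAML: its name, and indented under it one key for each argument. apply_moves: Moves the arm, as the interface text tells. Its arguments: {"type":"object","properties":{"targets":{"type":"array","items":{"type":"array"}},"squeeze":{"type":"number"}},"required":["targets"]}

```bash
mkdir -p pics
cat > h.py <<'E'
import numpy as np, cv2
from rig import ctrl, capture, camera_info
def K(n):
    i=camera_info(n); f=192/np.tan(np.radians(i['vfov']/2)); return f,i['cx'],i['cy'],np.array(i['extrinsics'])
def cloud(n,d,k=None):
    f,cx,cy,E=k or K(n); v,u=np.mgrid[:384,:512]
    P=np.stack([(u-cx)/f*d,(v-cy)/f*d,d],-1); return P@E[:3,:3].T+E[:3,3]
def sphere(P):
    A=np.c_[2*P,np.ones(len(P))]; s=np.linalg.lstsq(A,(P**2).sum(1),rcond=None)[0]
    return s[:3],np.sqrt(s[3]+s[:3]@s[:3])
E
python3 - <<'E'
from h import *
ims=[]
for n in('side','top'):
    p,d=capture(n); np.savez(n+'0',p=p,d=d); ims.append(p)
    i=camera_info(n); print(n,i['vfov'],np.round(i['extrinsics'],3).tolist(),(d>0).mean())
cv2.imwrite('pics/a.png',cv2.resize(np.vstack(ims),None,fx=.78,fy=.78))
s=ctrl.sense();print(s)
E
```

```text
side 51.59924883232 [[-0.821, -0.391, 0.415, 242.149], [-0.57, 0.555, -0.605, 610.096], [0.007, -0.734, -0.679, 726.972], [0.0, 0.0, 0.0, 1.0]] 0.9960225423177084
top 47.28965836901441 [[-0.017, -0.98, 0.198, 462.584], [-1.0, 0.017, -0.002, 18.597], [-0.001, -0.198, -0.98, 909.872], [0.0, 0.0, 0.0, 1.0]] 0.99591064453125
{'time_s': 0.1, 'joints': array([-1.36138408e+00,  3.13421860e-01,  1.49833588e+00,  1.44011780e-05,
        1.33097611e+00, -2.23398256e-01]), 'dq': array([-6.85312312e-05, -2.06384497e-03, -2.72268588e-03, -4.47915781e-04,
        1.10756436e-03, -1.65305100e-03]), 'tau': array([ 2.51698642e-03, -4.12892282e+01, -2.60145271e+01, -2.22619992e-04,
        2.96597573e-03,  1.80809411e-05]), 'eef_pos': array([ 220.13649271, -476.33594086,  191.58758495]), 'ee_rot': array([-5.70538074e-04,  9.76675832e-01,  2.14718408e-01,  1.09835464e-05]), 'force': array([0.02641003, 0.35995741, 0.06784633]), 'wrist_torque': array([ 0.0063395 , -0.00760097, -0.00948837]), 'grip_force': 0.0, 'grip_width': 0.9958787759495248}
```

View pics/a.png

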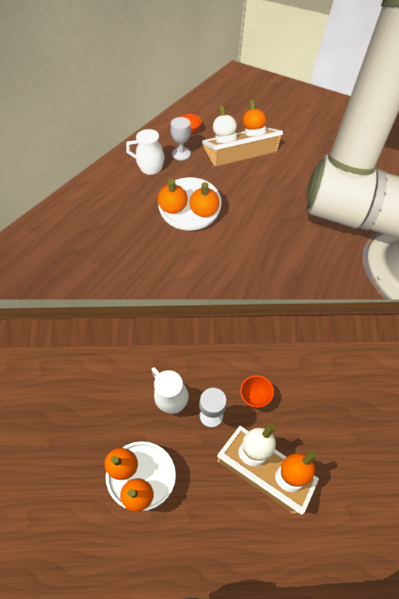

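The top view (lower half) shows the orange pumpkin in the right collar (~298,470) and the cream one in the left collar (~260,443). The stand is at (140,476), with pumpkins at (121,463) and (137,495), so its free place is to the right and up. Next I measure using colour masks and depth.

```bash
cat >> h.py <<'E'
def blobs(n,p,d,k=None,amin=150):
    """colour blobs -> (kind, pixel centroid, sphere fit or stalk points)"""
    W=cloud(n,d,k); h=cv2.cvtColor(p,cv2.COLOR_BGR2HSV); out=[]
    H,S,V=[h[...,i].astype(int) for i in range(3)]
    inz=(W[...,2]>15)&(d>0)&(W[...,0]>250)&(W[...,0]<800)&(abs(W[...,1])<500)
    M={'orange':(H>5)&(H<16)&(S>200)&(V>120)&inz,'stalk':(H>17)&(H<40)&(S>110)&(V<150)&inz,'white':(S<60)&(V>120)&inz}
    for k_,m in M.items():
        nl,L,st,c=cv2.connectedComponentsWithStats(m.astype(np.uint8))
        for i in range(1,nl):
            if st[i,4]<(25 if k_=='stalk' else amin): continue
            out.append((k_,c[i].round(),st[i,4],W[L==i]))
    return out
E
python3 - <<'E'
from h import *
for n in('side','top'):
    z=np.load(n+'0.npz')
    for k,c,a,P in blobs(n,z['p'],z['d']):
        if k=='orange' or k=='white':
            s,r=sphere(P); 
            for _ in range(3):
                e=abs(np.linalg.norm(P-s,axis=1)-r); Q=P[e<3]; 
                if len(Q)>50: s,r=sphere(Q)
            print(n,k,c,a,'sph',s.round(1),round(r,1),'max z',P[:,2].max().round(1),'mean',P.mean(0).round(1))
        else: print(n,k,c,a,'mean',P.mean(0).round(1),'min',P.min(0).round(0),'max',P.max(0).round(0))
    # table height, basket slope: cloud near basket
    W=cloud(n,z['d']);print(n,'table z',np.median(W[(abs(W[...,2])<15)]))
E
```

```text
side orange [326. 154.] 411 sph [ 566.3 -212.2   95.6] 38.3 max z 133.9 mean [ 558.6 -195.   109. ]
side orange [250. 157.] 178 sph [ 786.1 -133.4   46.1] 42.8 max z 46.1 mean [ 769.9 -155.    32.3]
side orange [223. 256.] 685 sph [590.1 212.   81.7] 38.9 max z 138.6 mean [575.6 222.5  99.1]
side orange [263. 261.] 664 sph [514.6 172.9  81.6] 39.0 max z 133.2 mean [502.1 185.5  99.3]
side stalk [323. 134.] 77 mean [ 585.6 -225.   145.9] min [ 574. -240.  132.] max [ 598. -215.  159.]
side stalk [285. 141.] 80 mean [ 650.  -135.5  146.1] min [ 640. -146.  131.] max [ 667. -127.  159.]
side stalk [220. 237.] 131 mean [586.9 214.3 141.9] min [580. 203. 122.] max [600. 222. 152.]
side stalk [262. 242.] 125 mean [511.6 176.4 141.4] min [505. 165. 120.] max [521. 183. 153.]
side white [472. 102.] 6044 sph [345.7  72.2 442.3] 124.3 max z 562.3 mean [271.8  11.6 441. ]
side white [301. 171.] 1803 sph [ 587.  -148.3   54.7] 85.2 max z 135.6 mean [ 586.2 -119.7   88.8]
side white [231. 168.] 746 sph [735.3 -21.1  90.1] 48.2 max z 136.9 mean [723.7  -2.1 112.3]
side white [191. 195.] 1512 sph [
[... 860 characters left out ...]
217.  162.]
top stalk [148. 206.] 99 mean [587.1 207.5 147.8] min [580. 201. 126.] max [595. 218. 154.]
top stalk [170. 248.] 94 mean [512.5 168.  148.5] min [505. 161. 127.] max [520. 177. 154.]
top white [218. 120.] 1794 sph [778.2  92.9  84.5] 48.3 max z 133.9 mean [761.   88.3 102.2]
top white [272. 130.] 938 sph [729.8 -15.5 111.9] 32.3 max z 138.4 mean [728.4 -14.1 132.9]
top white [334. 208.] 3291 sph [ 588.3 -165.    38.9] 104.4 max z 137.5 mean [ 585.3 -129.7   91.6]
top white [190. 221.] 3518 sph [563.6 166.7 153.9] 129.5 max z 96.7 mean [572.4 149.2  42.6]
top white [365. 235.] 353 sph [ 550.  -203.8   63.6] 35.3 max z 92.3 mean [ 536.3 -186.6   79.3]
top table z 21.18861329719949
```

```bash
cat > m.py <<'E'
from h import *
from scipy.optimize import least_squares
C=[];RP=[]
for n in('side','top'):
    z=np.load(n+'0.npz'); W=cloud(n,z['d']); h=cv2.cvtColor(z['p'],cv2.COLOR_BGR2HSV)
    m=(h[...,1]<60)&(W[...,2]>103)&(np.hypot(W[...,0]-632,W[...,1]+125)<55); P=W[m]
    s,r=sphere(P); print(n,'cream',s.round(1),r.round(1),m.sum()); C.append(s)
    m=(h[...,1]<60)&(abs(W[...,2]-52)<4)&(np.hypot(W[...,0]-563,W[...,1]-167)<110); P=W[m]
    f=least_squares(lambda q:np.hypot(P[:,0]-q[0],P[:,1]-q[1])-q[2],[563,167,85],loss='soft_l1'); print(n,'rim',f.x.round(1),m.sum(),P[:,2].mean().round(1))
    m=(h[...,1]<60)&(abs(W[...,2]-40)<5)&(np.hypot(W[...,0]-563,W[...,1]-167)<70);print('floor z',np.median(W[m][:,2]).round(1))
# stalk axes: top-view & side-view stalk centroids triangulated
def ray(n,uv):
    f,cx,cy,E=K(n); d=E[:3,:3]@np.array([(uv[0]-cx)/f,(uv[1]-cy)/f,1]); return E[:3,3],d/np.linalg.norm(d)
def tri(r):
    A=sum(np.eye(3)-np.outer(d,d) for o,d in r); b=sum((np.eye(3)-np.outer(d,d))@o for o,d in r); return np.linalg.solve(A,b)
st={}
for n in('side','top'):
    z=np.load(n+'0.npz'); st[n]=[(c,P.mean(0)) for k,c,a,P in blobs(n,z['p'],z['d']) if k=='stalk']
for c,P in st['side']:
    c2,_=min(st['top'],key=lambda q:np.linalg.norm(q[1]-P)); print('stalk tri',tri([ray('side',c),ray('top',c2)]).round(1))
E
python3 m.py
```

```text
side cream [ 630.9 -123.3   95.3] 38.4 496
side rim [563.6 170.5  84.1] 504 50.3
floor z 38.5
top cream [ 630.1 -126.2   95.5] 39.1 1201
top rim [563.4 167.4  83.8] 710 51.2
floor z 39.6
stalk tri [ 588.7 -232.7  139.2]
stalk tri [ 653.3 -143.7  141.3]
stalk tri [588.9 210.7 137.3]
stalk tri [514.7 170.8 133.6]
```

Run:
```python
from h import *
from scipy.spatial.transform import Rotation as R
q=ctrl.sense()['ee_rot'];R0=R.from_quat([*q[1:],q[0]])
ph=np.radians(-36.1);a=np.array([.5*np.cos(ph),.5*np.sin(ph),.75**.5]);t=np.array([.75**.5*np.cos(ph),.75**.5*np.sin(ph),-.5])
for s in(1,-1):
    y=s*t;z=-a;x=np.cross(y,z);T=R.from_matrix(np.c_[x,y,z]);print(s,np.degrees((T*R0.inv()).as_rotvec()).round(1))
```

```text
1 [23.4 19.2 28.4]
-1 [ -25.7   31.4 -146.4]
```

Request:
apply_moves:
  targets:
    - [85,[150,80,60],[8,6,9]]
    - [85,[406,218,33],[23.4,19.2,28.4]]
    - [85,[406,218,33],[23.4,19.2,28.4]]
    - [85,[406,218,33],[23.4,19.2,28.4]]
    - [85,[406,218,33],[23.4,19.2,28.4]]
    - [85,[406,218,33],[23.4,19.2,28.4]]
    - [85,[406,218,33],[23.4,19.2,28.4]]
    - [85,[406,218,33],[23.4,19.2,28.4]]
    - [85,[406,218,33],[23.4,19.2,28.4]]
    - [85,[406,218,33],[23.4,19.2,28.4]]
    - [85,[406,218,33],[23.4,19.2,28.4]]
    - [85,[406,218,33],[23.4,19.2,28.4]]
    - [85,[406,218,33],[23.4,19.2,28.4]]
    - [85,[406,218,33],[23.4,19.2,28.4]]
    - [85,[406,218,33],[23.4,19.2,28.4]]
    - [85,[406,218,33],[23.4,19.2,28.4]]
  squeeze: 40

```text
time_s: 1.7
eef_pos: [603.2, -248.5, 216.3]
ee_rot: [-0.226, 0.863, 0.438, -0.113]
force: [-0.9, 0.4, 0.2]
grip_width: 0.993
grip_force: 0.0
```

```bash
cat >> h.py <<'E'
def axes():
    from scipy.spatial.transform import Rotation as R
    s=ctrl.sense();q=s['ee_rot'];M=R.from_quat([*q[1:],q[0]]).as_matrix()
    print('t',s['time_s'],'tcp',s['eef_pos'].round(1),'y',M[:,1].round(3),'z',M[:,2].round(3),'j',s['joints'].round(2),'F',s['force'].round(1),'w',round(s['grip_width']*85.4,1),'g',s['grip_force'])
    return s,M
E
python3 - <<'E'
from h import *
axes()
k=K('wrist');p,d=capture('wrist');cv2.imwrite('pics/w1.png',p);print((d>0).mean())
for b,c,a,P in blobs('wrist',p,d,k):
    if b=='orange' : s,r=sphere(P);print(b,c,a,s.round(1),r.round(1))
    if b=='stalk': print(b,c,a,P.mean(0).round(1),P.max(0).round(1))
E
```

```text
t 1.7 tcp [ 603.2 -248.5  216.3] y [ 0.704 -0.515 -0.488] z [-0.392  0.291 -0.873] j [-0.58  1.1   0.19  0.04  2.36  0.07] F [-0.9  0.4  0.2] w 84.8 g 0.0
0.9959818522135416
stalk [275. 179.] 114 [ 594.4 -230.4  150.2] [ 601.2 -219.2  159.6]
```

View pics/w1.png

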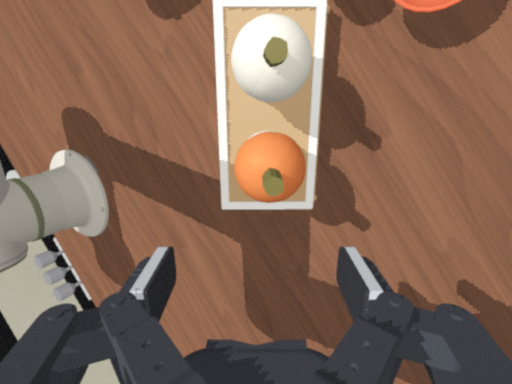

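The wrist view shows orange at (270,167), its stalk at (273,182), and cream behind it. The arm is at its elbow limit here, but it's on the stalk's axis. I'll go nearer.

Request:
apply_moves:
  targets:
    - [85,[-4,6,-28],[0.3,0.4,0]]
    - [85,[-7.2,12.4,-55.8],[0.5,0.6,0]]
    - [85,[-7.2,12.4,-55.8],[0.5,0.6,0]]
    - [85,[-7.2,12.4,-55.8],[0.5,0.6,0]]

```text
time_s: 2.15
eef_pos: [596.3, -235.8, 161.4]
ee_rot: [-0.232, 0.861, 0.437, -0.116]
force: [0.2, 0.3, 1.3]
grip_width: 0.996
grip_force: 0.0
```

Run:
```python
from h import *
axes()
```

```text
t 2.15 tcp [ 596.3 -235.8  161.4] y [ 0.7  -0.51 -0.5 ] z [-0.402  0.298 -0.866] j [-0.57  1.03  0.47  0.04  2.16  0.07] F [0.2 0.3 1.3] w 85.1 g 0.0
```

Request:
apply_moves:
  targets:
    - [85,[-6.4,4.4,-14],[0,0,0]]
    - [85,[-12.8,8.8,-27.8],[0,0,0]]
    - [85,[-12.8,8.8,-27.8],[0,0,0]]
    - [15,[-12.8,8.8,-27.8],[0,0,0]]
    - [5,[-12.8,8.8,-27.8],[0,0,0]]
    - [5,[-12.8,8.8,-27.8],[0,0,0]]
    - [5,[-12.8,8.8,-27.8],[0,0,0]]
    - [5,[-12.8,8.8,-27.8],[0,0,0]]
    - [5,[-12.8,8.8,-27.8],[0,0,0]]
    - [5,[-12.8,8.8,-27.8],[0,0,0]]
  squeeze: 40

```text
time_s: 3.15
eef_pos: [583.3, -226.7, 132.3]
ee_rot: [-0.232, 0.861, 0.437, -0.116]
force: [-0.6, -0.2, 0.1]
grip_width: 0.059
grip_force: 0.0
```

Run:
```python
from h import *
axes()
```

```text
t 3.15 tcp [ 583.3 -226.7  132.3] y [ 0.699 -0.51  -0.501] z [-0.402  0.298 -0.865] j [-0.57  0.98  0.64  0.04  2.05  0.07] F [-0.6 -0.2  0.1] w 5.0 g 0.0
```

Run:
```python
from h import *
p,d=capture('side');q,e=capture('top');np.savez('t1',a=p,d=d,q=q,e=e)
k=K('wrist');w,_=capture('wrist')
cv2.imwrite('pics/b.png',np.hstack([cv2.resize(p[80:220,220:400],None,fx=2,fy=2),cv2.resize(q[130:270,300:480],None,fx=2,fy=2)]))
for n,I,D in(('side',p,d),('top',q,e)):
    for b,c,a,P in blobs(n,I,D,amin=100):
        if b!='white' and P[:,1].mean()<0: s,r=sphere(P);print(n,b,c,a,s.round(1),r.round(1),P.mean(0).round(1))
```

```text
side orange [325. 153.] 519 [ 566.1 -211.9   95.7] 38.0 [ 559.4 -194.6  111.7]
side orange [250. 157.] 176 [ 784.8 -134.5   45.2] 41.3 [ 770.3 -155.6   32.5]
side stalk [323. 134.] 80 [ 587.7 -229.6  143. ] 12.5 [ 585.4 -224.7  146.3]
side stalk [285. 141.] 83 [ 652.8 -138.6  143.6] 11.4 [ 650.1 -135.8  146. ]
top orange [333. 125.] 394 [ 784.4 -137.4   48. ] 41.9 [ 772.  -147.4   32.5]
top orange [376. 217.] 988 [ 565.3 -215.4   94. ] 40.3 [ 564.5 -199.   120.9]
top stalk [344. 167.] 180 [ 653.8 -143.7  142.7] 14.6 [ 650.2 -141.   149.4]
top stalk [395. 203.] 138 [ 588.6 -233.9  141.2] 15.5 [ 584.5 -226.   146.8]
```

View pics/b.png

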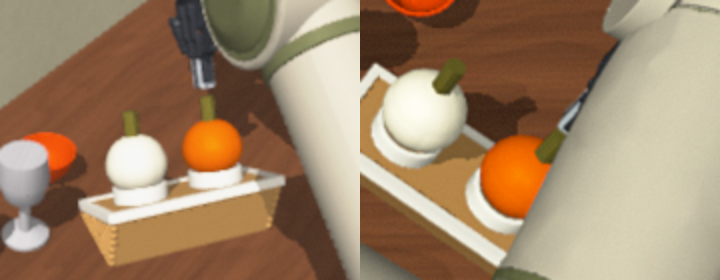

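Run:
```python
from h import *
z=np.load('t1.npz')
W=cloud('side',z['d']);
for v in range(108,132,2): print(v,[tuple(W[v,u].round(0).astype(int)) for u in (318,320,322,324)])
V=cloud('top',z['e'])
for v,u in((180,413),(190,404),(194,402),(196,400),(186,408)): print('top',v,u,V[v,u].round(0),z['q'][v,u])
s,M=axes()
f,cx,cy,E=K('side')
for n in('side','top'):
    f,cx,cy,E=K(n)
    for b in(0,30,60):
        X=s['eef_pos']-b*M[:,2]; c=E[:3,:3].T@(X-E[:3,3]);print(n,b,(f*c[:2]/c[2]+[cx,cy]).round(0))
```

```text
108 [(np.int64(614), np.int64(-233), np.int64(209)), (np.int64(609), np.int64(-235), np.int64(209)), (np.int64(606), np.int64(-238), np.int64(209)), (np.int64(602), np.int64(-242), np.int64(208))]
110 [(np.int64(615), np.int64(-236), np.int64(201)), (np.int64(608), np.int64(-234), np.int64(204)), (np.int64(604), np.int64(-237), np.int64(204)), (np.int64(600), np.int64(-241), np.int64(203))]
112 [(np.int64(612), np.int64(-233), np.int64(198)), (np.int64(608), np.int64(-236), np.int64(197)), (np.int64(604), np.int64(-238), np.int64(198)), (np.int64(598), np.int64(-238), np.int64(200))]
114 [(np.int64(611), np.int64(-231), np.int64(193)), (np.int64(606), np.int64(-232), np.int64(194)), (np.int64(602), np.int64(-235), np.int64(194)), (np.int64(598), np.int64(-240), np.int64(193))]
116 [(np.int64(610), np.int64(-230), np.int64(188)), (np.int64(606), np.int64(-233), np.int64(188)), (np.int64(600), np.int64(-232), np.int64(190)), (np.int64(596), np.int64(-236), np.int64(190))]
118 [(np.int64(609), np.int64(-230), np.int64(182)), (np.int64(604), np.int64(-231), np.int64(183)), (np.int64(597)
[... 1042 characters left out ...]
np.int64(157))]
130 [(np.int64(697), np.int64(-444), np.int64(0)), (np.int64(595), np.int64(-223), np.int64(155)), (np.int64(592), np.int64(-227), np.int64(154)), (np.int64(587), np.int64(-230), np.int64(154))]
top 180 413 [ 571. -167.  405.] [106 120 126]
top 190 404 [ 601. -233.  181.] [117 117 110]
top 194 402 [ 595. -229.  180.] [79 76 70]
top 196 400 [ 596. -234.  155.] [49 94 99]
top 186 408 [ 606. -236.  193.] [84 85 81]
t 3.3 tcp [ 583.3 -226.7  132.3] y [ 0.699 -0.51  -0.501] z [-0.402  0.298 -0.865] j [-0.57  0.98  0.64  0.04  2.05  0.07] F [-0.5  0.6 -0.9] w 4.8 g 0.0
side 0 [324. 138.]
side 30 [323. 127.]
side 60 [321. 115.]
top 0 [392. 205.]
top 30 [402. 196.]
top 60 [411. 186.]
```

The fingers closed just above the stalk end: the picture puts the real tips about 34 mm behind the reported TCP along the tool axis. I'll allow for that offset, open, go 33 mm deeper and close.

Request:
apply_moves:
  targets:
    - [70,[0,0,0],[0,0,0]]
    - [70,[0,0,0],[0,0,0]]
    - [70,[0,0,0],[0,0,0]]
    - [70,[0,0,0],[0,0,0]]
    - [70,[-4.4,3.2,-9.5],[0,0,0]]
    - [70,[-8.8,6.4,-19],[0,0,0]]
    - [70,[-13.3,9.7,-28.6],[0,0,0]]
    - [70,[-13.3,9.7,-28.6],[0,0,0]]
    - [10,[-13.3,9.7,-28.6],[0,0,0]]
    - [5,[-13.3,9.7,-28.6],[0,0,0]]
    - [5,[-13.3,9.7,-28.6],[0,0,0]]
    - [5,[-13.3,9.7,-28.6],[0,0,0]]
    - [5,[-13.3,9.7,-28.6],[0,0,0]]
    - [5,[-13.3,9.7,-28.6],[0,0,0]]
    - [5,[-13.3,9.7,-28.6],[0,0,0]]
  squeeze: 40

```text
time_s: 4.8
eef_pos: [570.2, -217.1, 104.0]
ee_rot: [-0.232, 0.861, 0.437, -0.116]
force: [0.7, -0.4, 3.5]
grip_width: 0.191
grip_force: 39.2
```

Run:
```python
from h import *
axes()
p,d=capture('side');q,e=capture('top')
for n,I,D in(('side',p,d),('top',q,e)):
    for b,c,a,P in blobs(n,I,D,amin=100):
        if b=='orange' and P[:,1].mean()<0: s,r=sphere(P);print(n,b,c,a,s.round(1),r.round(1),P.mean(0).round(1))
```

```text
t 4.8 tcp [ 570.2 -217.1  104. ] y [ 0.7  -0.51 -0.5 ] z [-0.402  0.298 -0.866] j [-0.57  0.95  0.77  0.04  1.94  0.06] F [ 0.7 -0.4  3.5] w 16.3 g 39.17660057544708
side orange [325. 153.] 521 [ 566.3 -212.2   95.7] 38.3 [ 559.5 -194.4  112. ]
side orange [250. 157.] 180 [ 785.7 -133.5   45.9] 42.4 [ 770.2 -155.4   32.3]
top orange [333. 125.] 395 [ 784.5 -137.3   48. ] 42.0 [ 772.3 -147.4   32.5]
top orange [375. 216.] 932 [ 565.6 -215.    95. ] 39.3 [ 565.5 -198.   120.4]
```

Grasped. Lift along the collar axis, turn it upright, and carry it above the free place.

Request:
apply_moves:
  targets:
    - [5,[5,-3.7,10.8],[0,0,0]]
    - [5,[12,-9,26],[0,0,0]]
    - [5,[20,-15,43],[0,0,0]]
    - [5,[20,-13,63],[-2.6,-3.4,0]]
    - [5,[18,-8,85],[-6,-8,0]]
    - [5,[16,0,105],[-10,-13.5,0]]
    - [5,[10,10,120],[-14,-19,0]]
    - [5,[5,30,130],[-17.9,-24.1,0]]
    - [5,[0,60,130],[-17.9,-24.1,0]]
    - [5,[0,95,130],[-17.9,-24.1,0]]
    - [5,[0,130,130],[-17.9,-24.1,0]]
    - [5,[0,165,130],[-17.9,-24.1,0]]
    - [5,[0,200,130],[-17.9,-24.1,0]]
    - [5,[4,235,130],[-17.9,-24.1,0]]
    - [5,[8,270,130],[-17.9,-24.1,0]]
    - [5,[12,300,130],[-17.9,-24.1,0]]
    - [5,[16.4,325,128],[-17.9,-24.1,0]]
    - [5,[16.4,341,126],[-17.9,-24.1,0]]
    - [5,[16.4,341,126],[-17.9,-24.1,0]]
    - [5,[16.4,341,126],[-17.9,-24.1,0]]

```text
time_s: 6.9
eef_pos: [586.2, 123.5, 229.4]
ee_rot: [-0.0, 0.892, 0.453, -0.001]
force: [-0.7, -0.9, -2.2]
grip_width: 0.195
grip_force: 39.4
```

Run:
```python
from h import *
axes()
p,d=capture('side');q,e=capture('top')
cv2.imwrite('pics/c.png',np.hstack([cv2.resize(p[130:310,150:350],None,fx=1.9,fy=1.9),cv2.resize(q[130:310,110:310],None,fx=1.9,fy=1.9)]))
for n,I,D in(('side',p,d),('top',q,e)):
    for b,c,a,P in blobs(n,I,D,amin=100):
        if b=='orange' and P[:,0].mean()<700: s,r=sphere(P);print(n,b,c,a,s.round(1),r.round(1),P.mean(0).round(1))
```

```text
t 6.9 tcp [586.2 123.5 229.4] y [ 0.807 -0.59  -0.001] z [-0.002 -0.    -1.   ] j [ 0.01  0.46  1.19 -0.    1.49  0.64] F [-0.7 -0.9 -2.2] w 16.6 g 39.404255747795105
side orange [249. 185.] 779 [585.9 124.4 218.7] 39.1 [570.  140.1 232.5]
side orange [222. 256.] 704 [589.9 212.6  82.9] 38.2 [575.8 222.7  99.5]
side orange [263. 261.] 691 [514.6 173.2  82.8] 38.2 [502.3 185.7  99.5]
top orange [155. 215.] 396 [556.8 220.2 201.8] 103.7 [573.4 200.2 132.1]
```

View pics/c.png

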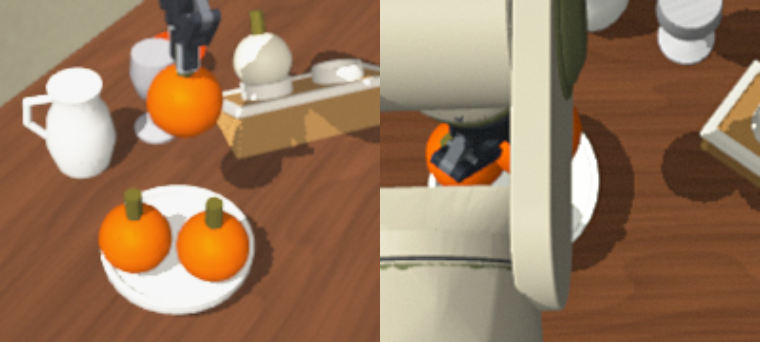

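The orange pumpkin hangs upright over the free place, ball centre about 136 mm above where it should rest. Descending.

Request:
apply_moves:
  targets:
    - [5,[0,0,-20],[0,0,0]]
    - [5,[0,0,-45],[0,0,0]]
    - [5,[0,0,-70],[0,0,0]]
    - [5,[0,0,-90],[0,0,0]]
    - [5,[0,0,-105],[0,0,0]]
    - [5,[0,0,-117],[0,0,0]]
    - [5,[0,0,-124],[0,0,0]]
    - [5,[0,0,-128],[0,0,0]]
    - [5,[0,0,-130],[0,0,0]]
    - [5,[0,0,-131.5],[0,0,0]]
    - [5,[0,0,-132.5],[0,0,0]]
    - [5,[0,0,-132.5],[0,0,0]]

```text
time_s: 8.2
eef_pos: [586.5, 124.0, 97.4]
ee_rot: [-0.0, 0.892, 0.453, -0.0]
force: [0.2, -0.2, -1.7]
grip_width: 0.19
grip_force: 39.5
```

Run:
```python
from h import *
axes()
p,d=capture('side')
for b,c,a,P in blobs('side',p,d,amin=100):
        if b=='orange' and P[:,0].mean()<700: s,r=sphere(P);print(b,c,a,s.round(1),r.round(1),P.mean(0).round(1))
```

```text
t 8.2 tcp [586.5 124.   97.4] y [ 0.807 -0.59  -0.   ] z [-0.  0. -1.] j [0.01 0.56 1.39 0.   1.2  0.64] F [ 0.2 -0.2 -1.7] w 16.2 g 39.49359476566315
orange [245. 250.] 1587 [551.4 179.3  94.2] 57.4 [548.4 184.   99.6]
```

Request:
apply_moves:
  targets:
    - [5,[0,0,-1],[0,0,0]]
    - [5,[0,0,-2],[0,0,0]]
    - [5,[0,0,-2.5],[0,0,0]]
    - [5,[0,0,-3],[0,0,0]]
    - [5,[0,0,-3],[0,0,0]]

```text
time_s: 8.75
eef_pos: [586.4, 124.0, 94.1]
ee_rot: [-0.0, 0.892, 0.453, -0.0]
force: [0.1, 0.1, -2.1]
grip_width: 0.194
grip_force: 39.5
```

Request:
apply_moves:
  targets:
    - [5,[0,0,-0.5],[0,0,0]]
    - [5,[0,0,-1],[0,0,0]]
    - [5,[0,0,-1],[0,0,0]]

```text
time_s: 9.05
eef_pos: [586.4, 124.0, 93.1]
ee_rot: [-0.0, 0.892, 0.453, -0.0]
force: [0.0, 0.0, -1.5]
grip_width: 0.192
grip_force: 39.5
```

Request:
apply_moves:
  targets:
    - [5,[0,0,-0.5],[0,0,0]]
    - [5,[0,0,-1],[0,0,0]]
    - [5,[0,0,-1],[0,0,0]]

```text
time_s: 9.35
eef_pos: [586.4, 124.0, 92.1]
ee_rot: [-0.0, 0.892, 0.453, -0.0]
force: [-0.5, 0.9, -1.1]
grip_width: 0.194
grip_force: 39.5
```

Request:
apply_moves:
  targets:
    - [5,[0,0,-0.5],[0,0,0]]
    - [5,[0,0,-1],[0,0,0]]
    - [5,[0,0,-1],[0,0,0]]

```text
time_s: 9.65
eef_pos: [586.7, 124.1, 92.0]
ee_rot: [-0.0, 0.892, 0.453, 0.0]
force: [-2.3, -0.1, 4.3]
grip_width: 0.192
grip_force: 40.0
```

Contact (about 6 N change). Release and rise.

Request:
apply_moves:
  targets:
    - [25,[0,0,0.5],[0,0,0]]
    - [45,[0,0,0.5],[0,0,0]]
    - [45,[0,0,0.5],[0,0,0]]
    - [45,[0,0,0.5],[0,0,0]]
    - [45,[0,0,10],[0,0,0]]
    - [45,[0,0,30],[0,0,0]]
    - [45,[0,0,60],[0,0,0]]
    - [60,[0,-30,100],[0,0,0]]
    - [85,[0,-70,140],[0,0,0]]
    - [85,[0,-120,140],[0,0,0]]
    - [85,[0,-160,140],[0,0,0]]
    - [85,[0,-160,140],[0,0,0]]

```text
time_s: 10.85
eef_pos: [586.3, -40.9, 232.0]
ee_rot: [0.001, 0.893, 0.45, -0.0]
force: [-0.2, 0.1, -1.2]
grip_width: 0.996
grip_force: 0.0
```

Run:
```python
from h import *
axes()
p,d=capture('side');q,e=capture('top');np.savez('t2',a=p,d=d,q=q,e=e)
cv2.imwrite('pics/d.png',np.hstack([cv2.resize(p[130:310,150:350],None,fx=1.9,fy=1.9),cv2.resize(q[130:310,110:310],None,fx=1.9,fy=1.9)]))
for n,I,D in(('side',p,d),('top',q,e)):
    W=cloud(n,D); h=cv2.cvtColor(I,cv2.COLOR_BGR2HSV)
    m0=(h[...,0]>5)&(h[...,0]<16)&(h[...,1]>200)&(h[...,2]>100)&(W[...,2]>45)
    for c in((589,211),(514.3,172),(587,124),(566,-213)):
        m=m0&(np.hypot(W[...,0]-c[0],W[...,1]-c[1])<38); 
        if m.sum()>50: s,r=sphere(W[m]);print(n,m.sum(),s.round(1),r.round(1))
    for b,c,a,P in blobs(n,I,D):
        if b=='stalk': print(n,b,c,a,P.mean(0).round(1),P.max(0).round(0))
```

```text
t 10.85 tcp [586.3 -40.9 232. ] y [ 0.804 -0.595  0.001] z [ 0.    -0.001 -1.   ] j [-0.27  0.43  1.23 -0.    1.48  0.37] F [-0.2  0.1 -1.2] w 85.1 g 0.0
side 360 [589.8 212.6  84.7] 37.3
side 326 [514.1 174.7  88. ] 35.5
side 248 [586.  126.7  88.1] 35.5
side stalk [285. 141.] 44 [ 650.2 -137.6  146.3] [ 665. -125.  161.]
side stalk [247. 212.] 111 [583.2 127.9 142.1] [595. 134. 153.]
side stalk [220. 237.] 129 [586.8 214.2 142.2] [600. 222. 153.]
side stalk [262. 242.] 126 [511.7 176.5 141.8] [521. 183. 154.]
top 1098 [589.2 209.7  89.3] 34.9
top 1136 [513.9 170.3  89.4] 34.7
top 1063 [585.5 122.8  88.7] 35.0
top stalk [148. 206.] 111 [587.5 207.8 147.6] [598. 218. 155.]
top stalk [197. 207.] 98 [583.6 121.5 148.9] [594. 130. 155.]
top stalk [169. 248.] 104 [512.9 168.9 149.3] [522. 179. 155.]
```

View pics/d.png

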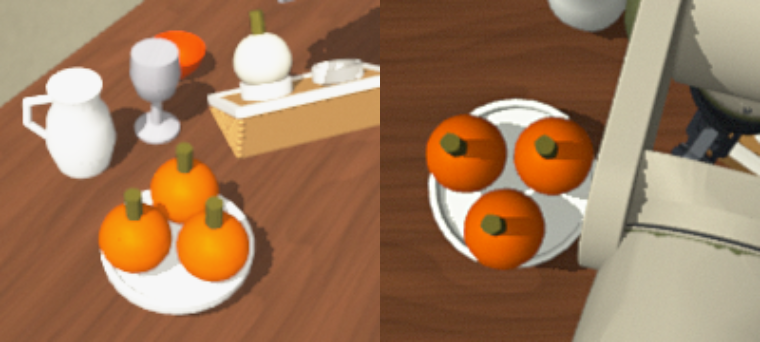

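All three stand upright in the right places; I computed the hollow's centre as about (563.6, 168.8). Now the cream one, with the same tilt.

Request:
apply_moves:
  targets:
    - [85,[4,-20,0],[4,5.4,0]]
    - [85,[8,-45,-5],[8,10.8,0]]
    - [85,[14,-70,-15],[12,16.2,0]]
    - [85,[20,-90,-25],[16,21.6,0]]
    - [85,[24,-94,-31],[17.9,24.1,0]]
    - [85,[24,-94,-31],[17.9,24.1,0]]
    - [85,[24,-94,-31],[17.9,24.1,0]]
    - [85,[24,-94,-31],[17.9,24.1,0]]

```text
time_s: 11.75
eef_pos: [610.6, -128.6, 202.2]
ee_rot: [-0.23, 0.861, 0.438, -0.115]
force: [0.9, -0.4, 0.2]
grip_width: 0.996
grip_force: 0.0
```

Run:
```python
from h import *
s,M=axes()
C=np.array([630.5,-125,95.4]);a=np.array([.404,-.295,.866])
for b in(45,10.5):print(b,(C+b*a-s['eef_pos']).round(1))
k=K('wrist');w,d=capture('wrist');p,ds=capture('side')
W=cloud('wrist',d,k);h=cv2.cvtColor(w,cv2.COLOR_BGR2HSV)
for n,I,D,kk in(('wrist',w,d,k),('side',p,ds,None)):
    for b,c,A,P in blobs(n,I,D,kk):
        if b=='stalk' and P[:,1].mean()<0:print(n,b,c,A,P.mean(0).round(1),P.max(0).round(0))
    W=cloud(n,D,kk);h=cv2.cvtColor(I,cv2.COLOR_BGR2HSV)
    m=(h[...,1]<60)&(W[...,2]>103)&(W[...,2]<140)&(np.hypot(W[...,0]-632,W[...,1]+125)<50)
    if m.sum()>50: print(n,m.sum(),[np.round(x,1) for x in sphere(W[m])])
```

```text
t 11.75 tcp [ 610.6 -128.6  202.2] y [ 0.702 -0.51  -0.498] z [-0.4    0.296 -0.867] j [-0.44  0.93  0.56  0.12  2.16  0.23] F [ 0.9 -0.4  0.2] w 85.1 g 0.0
45 [ 38.1  -9.7 -67.8]
10.5 [ 24.1   0.5 -97.7]
wrist stalk [341. 188.] 570 [ 656.  -141.8  154.3] [ 666. -130.  163.]
wrist 4552 [array([ 629.9, -125.7,   96.7]), np.float64(39.6)]
side stalk [285. 141.] 82 [ 649.9 -135.4  146.2] [ 664. -126.  160.]
side 493 [array([ 630.8, -123.5,   95.3]), np.float64(38.4)]
```

Request:
apply_moves:
  targets:
    - [85,[12,-3,-20],[0,0,0]]
    - [85,[25,-6,-42],[0,0,0]]
    - [85,[38,-9.7,-66],[0,0,0]]
    - [85,[38,-9.7,-66],[0,0,0]]
    - [85,[38,-9.7,-66],[0,0,0]]
    - [85,[38,-9.7,-66],[0,0,0]]

```text
time_s: 12.45
eef_pos: [648.5, -139.6, 136.8]
ee_rot: [-0.231, 0.861, 0.438, -0.115]
force: [0.5, 0.5, 0.3]
grip_width: 0.999
grip_force: 0.0
```

Run:
```python
from h import *
s,M=axes()
C=np.array([630.3,-125.2,95.6]);a=np.array([.404,-.295,.866])
for b in(45,11):print(b,(C+b*a-s['eef_pos']).round(1))
```

```text
t 12.45 tcp [ 648.5 -139.6  136.8] y [ 0.701 -0.511 -0.498] z [-0.4    0.297 -0.867] j [-0.43  1.1   0.39  0.12  2.16  0.24] F [0.5 0.5 0.3] w 85.3 g 0.0
45 [-0.   1.1 -2.2]
11 [-13.8  11.1 -31.7]
```

Pre-grasp reached on axis; advance and close.

Request:
apply_moves:
  targets:
    - [70,[-4.5,3.7,-10.5],[0,0,0]]
    - [70,[-9,7.4,-21],[0,0,0]]
    - [70,[-13.8,11,-31.5],[0,0,0]]
    - [70,[-13.8,11,-31.5],[0,0,0]]
    - [70,[-13.8,11,-31.5],[0,0,0]]
    - [10,[-13.8,11,-31.5],[0,0,0]]
    - [5,[-13.8,11,-31.5],[0,0,0]]
    - [5,[-13.8,11,-31.5],[0,0,0]]
    - [5,[-13.8,11,-31.5],[0,0,0]]
    - [5,[-13.8,11,-31.5],[0,0,0]]
    - [5,[-13.8,11,-31.5],[0,0,0]]
    - [5,[-13.8,11,-31.5],[0,0,0]]
  squeeze: 40

```text
time_s: 13.65
eef_pos: [634.7, -128.8, 103.0]
ee_rot: [-0.232, 0.861, 0.437, -0.116]
force: [0.7, -0.7, 3.5]
grip_width: 0.192
grip_force: 39.1
```

Request:
apply_moves:
  targets:
    - [5,[4,-3,8.7],[0,0,0]]
    - [5,[9,-6.6,19.5],[0,0,0]]
    - [5,[14,-10,30.3],[0,0,0]]
    - [5,[10,-8,50],[-2.6,-3.4,0]]
    - [5,[2,-4,72],[-6,-8,0]]
    - [5,[-8,4,95],[-10,-13.5,0]]
    - [5,[-20,16,115],[-14,-19,0]]
    - [5,[-32,36,130],[-17.9,-24.1,0]]
    - [5,[-42,66,137],[-17.9,-24.1,0]]
    - [5,[-50,100,137],[-17.9,-24.1,0]]
    - [5,[-56,135,137],[-17.9,-24.1,0]]
    - [5,[-62,170,137],[-17.9,-24.1,0]]
    - [5,[-66,205,137],[-17.9,-24.1,0]]
    - [5,[-68,238,137],[-17.9,-24.1,0]]
    - [5,[-70,265,137],[-17.9,-24.1,0]]
    - [5,[-71,285,137],[-17.9,-24.1,0]]
    - [5,[-71,297.6,137],[-17.9,-24.1,0]]
    - [5,[-71,297.6,137],[-17.9,-24.1,0]]
    - [5,[-71,297.6,137],[-17.9,-24.1,0]]

```text
time_s: 15.55
eef_pos: [563.7, 168.2, 239.4]
ee_rot: [-0.0, 0.892, 0.453, -0.001]
force: [0.3, -0.8, -2.9]
grip_width: 0.194
grip_force: 39.5
```

Run:
```python
from h import *
s,M=axes()
p,d=capture('side')
cv2.imwrite('pics/e.png',cv2.resize(p[110:310,150:350],None,fx=2.5,fy=2.5))
W=cloud('side',d);h=cv2.cvtColor(p,cv2.COLOR_BGR2HSV);t=s['eef_pos']
m=(h[...,1]<60)&(h[...,2]>110)&(np.linalg.norm(W-(t-[0,0,10]),axis=-1)<50)&(W[...,2]<t[2]+20); print(m.sum(),[np.round(x,1) for x in sphere(W[m])])
for b,c,A,P in blobs('side',p,d):
    if b=='stalk':print(c,A,P.mean(0).round(1))
```

```text
t 15.55 tcp [563.7 168.2 239.4] y [ 0.807 -0.59  -0.001] z [-0.001 -0.    -1.   ] j [ 0.09  0.43  1.21 -0.    1.5   0.72] F [ 0.3 -0.8 -2.9] w 16.6 g 39.54184591770172
960 [array([563.7, 169.6, 229.5]), np.float64(39.4)]
[247. 218.] 27 [580.6 129.8 127.9]
[220. 237.] 132 [586.9 214.3 142. ]
[262. 242.] 135 [512.4 175.8 141.6]
```

View pics/e.png

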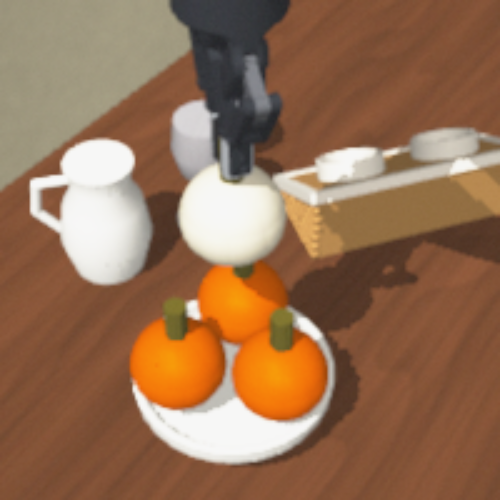

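Cream hangs upright, centred over the hollow, with about 84 mm to go.

Request:
apply_moves:
  targets:
    - [5,[0,0,-15],[0,0,0]]
    - [5,[0,0,-32],[0,0,0]]
    - [5,[0,0,-48],[0,0,0]]
    - [5,[0,0,-58],[0,0,0]]
    - [5,[0,0,-65],[0,0,0]]
    - [5,[0,0,-70],[0,0,0]]
    - [5,[0,0,-72],[0,0,0]]
    - [5,[0,0,-74],[0,0,0]]
    - [5,[0,0,-74],[0,0,0]]

```text
time_s: 16.5
eef_pos: [563.7, 168.9, 165.8]
ee_rot: [-0.0, 0.892, 0.453, -0.0]
force: [0.9, -0.2, -2.5]
grip_width: 0.186
grip_force: 39.5
```

Run:
```python
from h import *
s,M=axes()
p,d=capture('side')
W=cloud('side',d);h=cv2.cvtColor(p,cv2.COLOR_BGR2HSV);t=s['eef_pos']
m=(h[...,1]<60)&(h[...,2]>110)&(np.linalg.norm(W-(t-[0,0,10]),axis=-1)<50)&(W[...,2]<t[2]+20)&(W[...,2]>115); print(m.sum(),[np.round(x,1) for x in sphere(W[m])])
for b,c,A,P in blobs('side',p,d):
    if b=='stalk':print(c,A,P.mean(0).round(1))
```

```text
t 16.5 tcp [563.7 168.9 165.8] y [ 0.807 -0.59  -0.001] z [-0.  0. -1.] j [0.09 0.47 1.34 0.   1.33 0.72] F [ 0.9 -0.2 -2.5] w 15.9 g 39.53231871128082
798 [array([563.8, 170.1, 155.9]), np.float64(39.5)]
[220. 237.] 132 [586.9 214.3 141.9]
[262. 241.] 135 [512.7 175.5 141.5]
```

No stalk disturbed, no contact. Slow on.

Request:
apply_moves:
  targets:
    - [5,[0,0,-1.5],[0,0,0]]
    - [5,[0,0,-3],[0,0,0]]
    - [5,[0,0,-4.5],[0,0,0]]
    - [5,[0,0,-5.5],[0,0,0]]
    - [5,[0,0,-6],[0,0,0]]
    - [5,[0,0,-6],[0,0,0]]

```text
time_s: 17.15
eef_pos: [563.6, 168.9, 159.6]
ee_rot: [-0.0, 0.892, 0.453, -0.0]
force: [0.2, -0.5, -2.4]
grip_width: 0.194
grip_force: 39.5
```

Request:
apply_moves:
  targets:
    - [5,[0,0,-0.5],[0,0,0]]
    - [5,[0,0,-1],[0,0,0]]
    - [5,[0,0,-1.5],[0,0,0]]
    - [5,[0,0,-1.5],[0,0,0]]

```text
time_s: 17.55
eef_pos: [563.6, 168.9, 158.1]
ee_rot: [-0.0, 0.892, 0.453, -0.0]
force: [-0.6, -0.5, -1.4]
grip_width: 0.193
grip_force: 39.5
```

Request:
apply_moves:
  targets:
    - [5,[0,0,-0.5],[0,0,0]]
    - [5,[0,0,-1],[0,0,0]]
    - [5,[0,0,-1],[0,0,0]]

```text
time_s: 17.85
eef_pos: [563.6, 168.9, 157.1]
ee_rot: [-0.0, 0.892, 0.453, -0.0]
force: [-0.3, 0.3, -2.2]
grip_width: 0.191
grip_force: 39.5
```

Request:
apply_moves:
  targets:
    - [5,[0,0,-0.5],[0,0,0]]
    - [5,[0,0,-1],[0,0,0]]
    - [5,[0,0,-1],[0,0,0]]

```text
time_s: 18.15
eef_pos: [563.6, 168.9, 156.1]
ee_rot: [-0.0, 0.892, 0.453, -0.0]
force: [-0.6, -0.5, -2.6]
grip_width: 0.2
grip_force: 39.5
```

Request:
apply_moves:
  targets:
    - [5,[0,0,-0.5],[0,0,0]]
    - [5,[0,0,-0.5],[0,0,0]]

```text
time_s: 18.35
eef_pos: [563.6, 168.9, 155.6]
ee_rot: [-0.0, 0.892, 0.453, -0.0]
force: [-0.7, 1.2, -2.7]
grip_width: 0.195
grip_force: 39.5
```

Request:
apply_moves:
  targets:
    - [5,[0,0,-0.5],[0,0,0]]
    - [5,[0,0,-0.5],[0,0,0]]

```text
time_s: 18.55
eef_pos: [563.6, 168.9, 155.2]
ee_rot: [-0.0, 0.892, 0.453, -0.0]
force: [-0.0, 0.5, -1.6]
grip_width: 0.194
grip_force: 39.5
```

Request:
apply_moves:
  targets:
    - [5,[0,0,-0.4],[0,0,0]]
    - [5,[0,0,-0.4],[0,0,0]]

```text
time_s: 18.75
eef_pos: [563.6, 168.9, 154.8]
ee_rot: [-0.0, 0.892, 0.453, -0.0]
force: [0.3, 0.7, -2.7]
grip_width: 0.193
grip_force: 39.5
```

Request:
apply_moves:
  targets:
    - [5,[0,0,-0.5],[0,0,0]]
    - [5,[0,0,-0.5],[0,0,0]]

```text
time_s: 18.95
eef_pos: [563.6, 168.9, 154.2]
ee_rot: [-0.0, 0.892, 0.453, -0.0]
force: [0.2, -1.1, -2.9]
grip_width: 0.194
grip_force: 39.5
```

Request:
apply_moves:
  targets:
    - [5,[0,0,-0.5],[0,0,0]]
    - [5,[0,0,-0.5],[0,0,0]]

```text
time_s: 19.15
eef_pos: [563.7, 168.9, 153.9]
ee_rot: [-0.0, 0.892, 0.453, -0.0]
force: [0.7, -0.4, -1.8]
grip_width: 0.193
grip_force: 39.7
```

Run:
```python
from h import *
s,M=axes()
p,d=capture('side')
W=cloud('side',d);h=cv2.cvtColor(p,cv2.COLOR_BGR2HSV);t=s['eef_pos']
m=(h[...,1]<60)&(h[...,2]>110)&(np.linalg.norm(W-(t-[0,0,10]),axis=-1)<50)&(W[...,2]<t[2]+20)&(W[...,2]>115); print(m.sum(),[np.round(x,1) for x in sphere(W[m])])
for b,c,A,P in blobs('side',p,d):
    if b=='stalk':print(c,A,P.mean(0).round(1))
```

```text
t 19.15 tcp [563.7 168.9 153.9] y [ 0.807 -0.59  -0.   ] z [-0.  0. -1.] j [0.09 0.48 1.35 0.   1.31 0.72] F [ 0.7 -0.4 -1.8] w 16.5 g 39.65908169746399
762 [array([564. , 170.1, 144. ]), np.float64(39.6)]
[220. 237.] 131 [586.8 214.4 142.1]
[262. 242.] 132 [512.5 175.2 140.9]
```

Request:
apply_moves:
  targets:
    - [5,[0,0,-0.5],[0,0,0]]
    - [5,[0,0,-0.5],[0,0,0]]

```text
time_s: 19.4
eef_pos: [563.9, 168.9, 153.8]
ee_rot: [-0.0, 0.892, 0.453, 0.0]
force: [0.4, 0.5, 1.6]
grip_width: 0.19
grip_force: 40.0
```

Request:
apply_moves:
  targets:
    - [5,[0,0,-0.5],[0,0,0]]
    - [5,[0,0,-0.5],[0,0,0]]

```text
time_s: 19.6
eef_pos: [564.1, 168.9, 153.7]
ee_rot: [0.0, 0.892, 0.453, 0.0]
force: [-0.4, 0.4, 6.2]
grip_width: 0.191
grip_force: 40.4
```

Seated (contact about 8 N). Ease up slightly, release, rise and clear.

Request:
apply_moves:
  targets:
    - [5,[0.3,0,0.6],[0,0,0]]
    - [5,[0.3,0,0.6],[0,0,0]]
    - [22,[0.3,0,0.6],[0,0,0]]
    - [30,[0.3,0,0.6],[0,0,0]]
    - [40,[0.3,0,0.6],[0,0,0]]
    - [45,[0.3,0,0.6],[0,0,0]]
    - [45,[0.3,0,0.6],[0,0,0]]
    - [45,[0.3,0,10],[0,0,0]]
    - [45,[0.3,0,30],[0,0,0]]
    - [45,[0.3,0,60],[0,0,0]]
    - [45,[0,-10,95],[0,0,0]]
    - [45,[0,-50,110],[0,0,0]]
    - [45,[0,-100,110],[0,0,0]]
    - [45,[0,-150,110],[0,0,0]]
    - [45,[0,-200,110],[0,0,0]]
    - [45,[0,-220,110],[0,0,0]]
    - [45,[0,-220,110],[0,0,0]]

```text
time_s: 21.3
eef_pos: [563.5, -53.8, 263.3]
ee_rot: [0.0, 0.893, 0.451, -0.0]
force: [0.4, 0.8, -0.1]
grip_width: 0.529
grip_force: 0.0
```

Run:
```python
from h import *
s,M=axes()
p,d=capture('side');q,e=capture('top')
cv2.imwrite('pics/f.png',np.hstack([cv2.resize(p[130:310,150:350],None,fx=1.9,fy=1.9),cv2.resize(q[130:310,110:310],None,fx=1.9,fy=1.9)]))
for n,I,D in(('side',p,d),('top',q,e)):
    W=cloud(n,D);h=cv2.cvtColor(I,cv2.COLOR_BGR2HSV)
    m=(h[...,1]<60)&(h[...,2]>110)&(np.linalg.norm(W-[564,169,144],axis=-1)<50)&(W[...,2]>125); print(n,m.sum(),[np.round(x,1) for x in sphere(W[m])])
    for b,c,A,P in blobs(n,I,D):
        if b=='stalk':print(c,A,P.mean(0).round(1),P.max(0).round(0))
```

```text
t 21.3 tcp [563.5 -53.8 263.3] y [ 0.805 -0.593 -0.   ] z [-0. -0. -1.] j [-0.3   0.37  1.24 -0.    1.54  0.33] F [ 0.4  0.8 -0.1] w 45.1 g 0.0
side 1081 [array([564.4, 169.2, 143.6]), np.float64(39.4)]
[243. 207.] 146 [562.7 168.7 201.9] [587. 178. 214.]
[220. 237.] 131 [586.9 214.3 142.2] [600. 222. 153.]
[262. 242.] 128 [511.8 176.1 141.5] [522. 183. 152.]
top 1428 [array([563.7, 167.4, 144.1]), np.float64(39.7)]
[147. 205.] 82 [588.5 209.5 151.3] [597. 218. 155.]
[197. 207.] 105 [584.  122.3 148.3] [594. 137. 155.]
[165. 214.] 115 [562.7 163.9 211.4] [572. 174. 217.]
[169. 248.] 107 [512.8 168.9 149. ] [522. 179. 156.]
```

View pics/f.png

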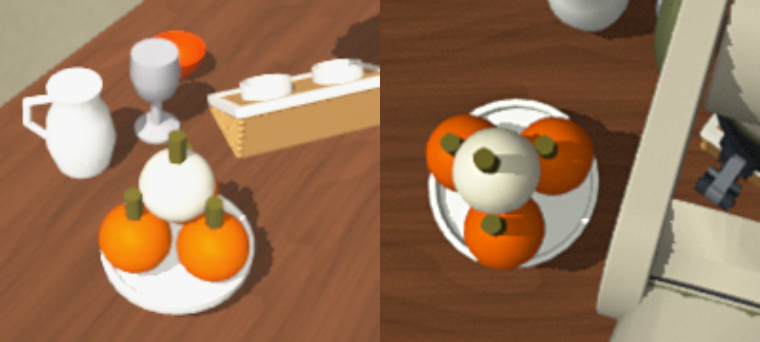

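The cream pumpkin sits upright on the three (side crop at 177,185; top crop at 497,170), and the goblet, jug and bowl haven't moved. Handing in.

```bash
python3 -c "
from rig import ctrl
print(ctrl.finish_job())"
```

```text
the job is handed in; nothing more can be done
None
```

The job is handed in: the orange pumpkin stands upright in the free place and the cream one is saddled stalk-up on the three. Both were set down with light contact and released, and the goblet, jug and bowl were left alone; my first grasp on the orange stalk closed just short and I corrected it.

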